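Load a cartridge into the reader up to its hidden stop

ROBOT

A 6-joint arm with a two-finger parallel gripper is mounted at the origin on a cart in front of the work surface, level with it; the furniture and walls round the work are solid. World frame = base frame: x ahead of the robot, y to its left, z up, the work surface at z = 0. Lengths are in m, angles in rad, forces in N, time in s.
With the tool pointing down it reaches from about 0.3 to 0.775 m from the base axis. Payload 14.6 kg.
Tool frame: the origin (TCP) lies on the mounting face of the last link; the fingertips stand 173 mm ahead of it and the grasp point (between the pads) lies 155 mm ahead of it (manip.nose_length is the distance from the TCP to the fingertips, in m); z points along the fingers, y is the line along which they close (so a half turn about z gives the same grasp; the last joint's range is limited). The gripper opens to 85 mm and grips with 20 to 120 N. Pads are 22 mm wide; open, the fingers measure 114 mm over their backs; the gripper's body (76 mm by 85 mm) begins 54 mm behind the grasp point. The pads swing forward as they close: fully open they stand 13 mm farther back than shut.
Start: joints at [-1.339, 0.3, 1.521, -0, 1.321, -0.067], TCP at [0.162, -0.526, 0.405] pointing down, gripper open.
Joint ranges: [-3.03, 3.03], [-0.79, 2.21], [0.23, 2.52], [-1.04, 4.18], [0, 3.07], [-2.55, 2.55]. Speed limits (rad/s): [2.22, 2.22, 2.57, 3.14, 3.14, 3.14].

INTERFACE

Orientations are given as a unit quaternion [x, y, z, w].
In Python, from plant import manip gives the robot as it stands.
- The arm moves only by the shell command python3 -m creep 'ROWS'. ROWS is a JSON object of lists of equal length, an entry for each row: "grip": the closure in counts, from 0 (fully open) to 255 (shut); "dp": the shift along the tool's x, y, z in m, a list of three; "turn": the turn about the tool's z in degrees. In form: {"grip": [grip, ...], "dp": [[x, y, z], ...], "turn": [turn, ...]}. A call has 1 to 12 rows; each row shifts and turns the commanded pose from where the row before left it, along the tool's axes as they then stand; what a row does not reach is not made up. A row lasts 1/10 s, in which the tool goes at most 50 mm and 8.59 degrees, less where a joint would pass 70% of its speed; a pose out of reach is approached as far as the arm can. A call with a gripper value outside its range is refused whole. The fingers move at their own pace and stop on an object; the grip force is fixed at half the most. Time passes only in rows, so rows that do not move let the fingers close. It gives the time, the measured TCP pose, the force, the opening and the grip force at its end, in the units of the state.
- manip.observe(): the state, without advancing time (a new reading comes with each control period).
- manip.read_camera(name): name is "side" or "top"; returns the picture (480x640x3 uint8, red, green, blue); there is no depth.
- manip.get_calibration(name): a dict with "camera_matrix" (3x3 intrinsics, pixels), "R" (3x3) and "t" (3): a world point X has camera coordinates R X + t. Camera axes: x right, y down, z forward; pixel columns grow to the right and rows downward; lengths in m; the calibration is good to about 2 mm. A picture is of the moment at which its call begins. get_calibration takes no time and is no camera call.
- manip.sign_off(): hands the job in; it is judged then, once.
The state is a dict: "t": time; "q": joint angles; "qd": joint speeds; "joint_efforts": joint torques, N m; "eef_pos": TCP position; "tool_rot": TCP orientation; "force": force on the tool from outside, world axes, zero at the start; "wrist_torque": the same for the moment, N m; "finger_gap": finger opening in m; "grasp_force": force on a finger pad.
Only numpy, scipy, OpenCV 4.12 (cv2) and the standard library are available. Lean on these libraries where they do the work, as an engineer would, in place of code of your own. Each camera call takes 0.05 s, during which the arm holds its last target. There are 200 camera calls.

TASK

Load the blue-handled cartridge into the slot of the cartridge reader, nose first, and slide it in gently until you feel the hidden end stop. Keep it pressed lightly against the stop for about a second, then let go and leave it fully home; do not ram or force it, and leave the orange-handled cartridge and the other loose things where they are.

Things in the scene. Friction and masses are not known exactly. Their poses are not given: they have to be found in the camera images.
- blue_cartridge: Flat white cartridge, 120 (x) x 44 (y) x 12 mm, about 0.12 kg, lying flat, with an upright blue handle fin near its rear: 26 mm long (x), 16 mm wide (y), centred at x = -45 mm, 11 to 53 mm above the underside. Origin: centre of the underside; +x points from the fin towards the nose, the end that enters the slot first.
- blue_cartridge_grip (a point): Middle of the blue fin, at x = -45 mm, 40 mm above the cartridge's underside; pinch the fin here across its 16 mm width (y).
- orange_cartridge: The same cartridge with an orange fin, lying flat on the worktop; not wanted, leave it alone.
- reader: Cartridge reader: white box fixed to the worktop, 160 (x) x 130 (y) x 72 mm tall. Origin: centre of its underside; +x points into the slot, which opens in the front face at x = -80 mm. A loading ledge at slot-floor height (12 mm) runs out to x = -140 mm, with two 7 mm tall guide rails, 47 mm apart near the mouth, flared to about 60 mm at the outer end.
- slot_mouth (a point): Centre of the slot's floor in the front face, 12 mm above the worktop; +x points into the slot: 47 mm wide, 16 mm high, straight, light plain friction. A rigid adjustable end stop closes it 46 to 68 mm behind the mouth; its depth differs every time and can only be felt. With the nose at the stop, the fin stays outside, its centre 37 mm or more in front of the face.
- petri_dish: Round dish, 56 mm across, 14 mm tall, loose bystander; origin under its centre.
- bottle_small: Bottle with an orange cap, 57 mm across, 106 mm tall, loose bystander; origin under its centre.
- blue_cartridge_nose (a point): Middle of the cartridge's nose edge, on its underside, at x = +60 mm.
Not all that is in view belongs to the job. What is shaped like the blue_cartridge but purple or yellow is not meant.

How it is judged:
By the outcome, as a careful person would: the job done as asked, in the order asked, and still so for the second after the job is handed in, with the robot touching nothing.
It also fails if it takes over 48 s, if anything falls off the work surface, if the arm or the gripper's body presses on something with over 40 N, if the wrist force passes 120 N, or if a joint passes its speed limit or range.

## Working session

There is one attempt and no reset: what is moved stays moved. The work goes in short steps, Python scripts to look and compute and a shell command to move; the robot and the scene stay as the last step left them, time stands still between calls to the robot, and variables do not carry over. Pictures are saved under pics/ and viewed, at most 10 in all, crops included, and the job is handed in when it is done.

```bash
ls; mkdir -p pics; python3 - <<'E'
from plant import manip
import cv2
for n in("top","side"):
    im=manip.read_camera(n); cv2.imwrite(f"pics/{n}0.png",im[:,:,::-1])
    c=manip.get_calibration(n); print(n,c)
s=manip.observe();print(s)
E
```

```text
pics
top {'camera_matrix': array([[604.00268605,   0.        , 313.95123286],
       [  0.        , 604.00268605, 234.68185791],
       [  0.        ,   0.        ,   1.        ]]), 'R': array([[-0.16584314, -0.9861222 ,  0.00768503],
       [-0.9522528 ,  0.15811166, -0.2611806 ],
       [ 0.2563409 , -0.0506331 , -0.96525936]]), 't': array([0.12143513, 0.49354426, 1.71625593])}
side {'camera_matrix': array([[541.68356783,   0.        , 321.67731819],
       [  0.        , 541.68356783, 240.07539678],
       [  0.        ,   0.        ,   1.        ]]), 'R': array([[-0.96792181, -0.25119298, -0.00542772],
       [-0.15161237,  0.60116165, -0.78461351],
       [ 0.20035235, -0.75862162, -0.61996144]]), 't': array([0.51421244, 0.10050925, 1.31792682])}
{'t': 0.1, 'q': array([-1.33861837e+00,  3.00422083e-01,  1.52151721e+00, -1.62496782e-05,
        1.32067496e+00, -6.65751343e-02]), 'qd': array([-0.00128942, -0.00228246, -0.00289467, -0.0004023 ,  0.0028777 ,
       -0.00086211]), 'joint_efforts': array([-3.50386144e-04, -5.44376457e+01, -3.62371051e+01, -1.00110080e-04,
        2.99074120e-03,  2.40528152e-05]), 'eef_pos': array([ 0.16188407, -0.52560939,  0.40417513]), 'tool_rot': array([ 9.88863624e-01,  1.48823625e-01, -5.00906824e-05, -5.08399156e-04]), 'force': array([ 0.13874685, -0.61286106, -0.19980828]), 'wrist_torque': array([ 0.05908405, -0.03504761, -0.03958853]), 'grasp_force': 0.0, 'finger_gap': 0.0854172800002162}
```

View pics/top0.png

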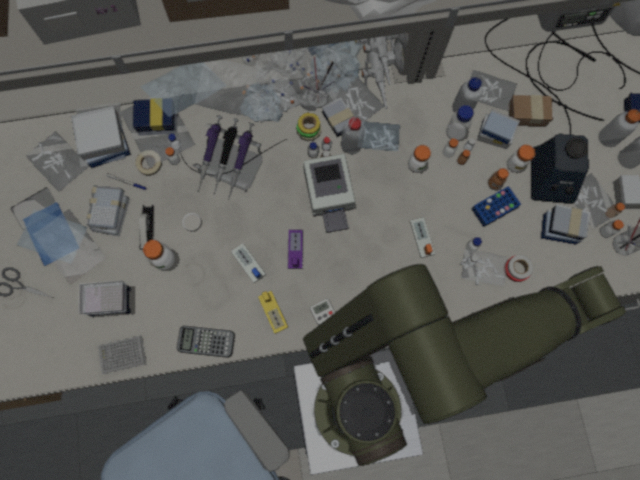

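View pics/side0.png

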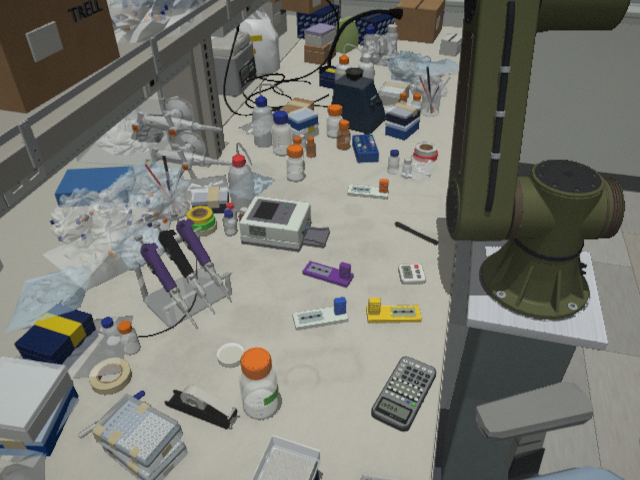

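Top view: the blue cartridge is at about (248,262), with its fin at (257,273) and its nose up-left. The reader is at (330,185) with its dark ledge at (335,220). Side view: fin at (340,305), reader at (275,222), ledge at (314,236). I'll enlarge both.

```bash
python3 - <<'E'
import cv2
a=cv2.imread("pics/top0.png")[140:290,220:370]; cv2.imwrite("pics/topc.png",cv2.resize(a,None,fx=4,fy=4,interpolation=cv2.INTER_CUBIC))
a=cv2.imread("pics/side0.png")[185:335,225:385]; cv2.imwrite("pics/sidec.png",cv2.resize(a,None,fx=4,fy=4,interpolation=cv2.INTER_CUBIC)[:600])
E
```

```text
(no output)
```

View pics/topc.png

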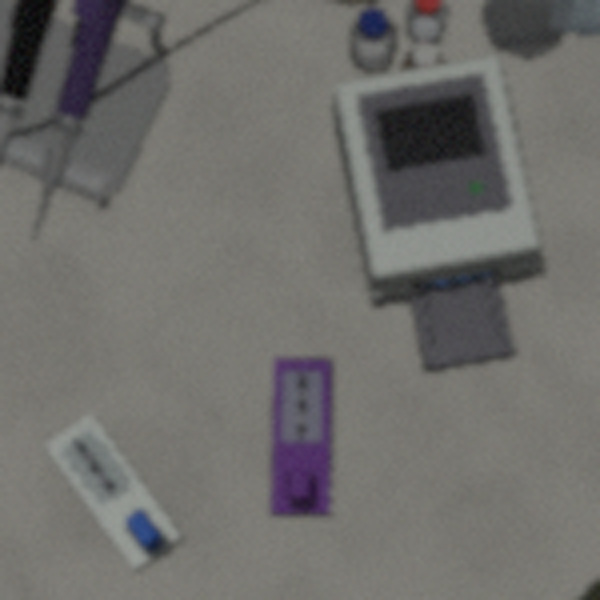

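View pics/sidec.png

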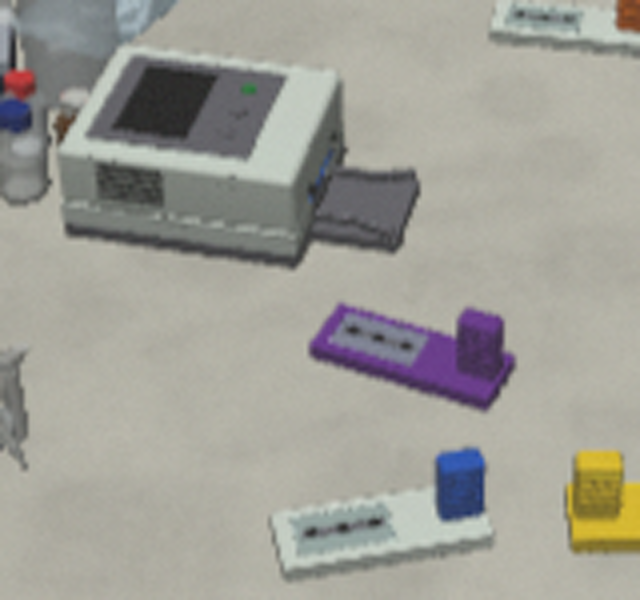

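The crops are sharp enough to pick corners. In the top crop the reader's top face runs (335,90), (495,60), (543,250), (373,280), the ledge end (425,370)–(513,353) and the cartridge (50,443), (92,415), (183,540), (140,570). In the side crop the reader's top runs (62,152), (125,47), (342,80), (295,187), and the fin top is at about (460,455).

```bash
cat > h.py <<'E'
import numpy as np,cv2
from plant import manip
C={n:manip.get_calibration(n) for n in("top","side")}
def ray(n,p):
    c=C[n];d=c["R"].T@np.linalg.solve(c["camera_matrix"],[p[0],p[1],1.]);return -c["R"].T@c["t"],d
def plane(n,p,z):
    o,d=ray(n,p);return o+d*(z-o[2])/d[2]
def tri(a,b):
    P=[C[n]["camera_matrix"]@np.c_[C[n]["R"],C[n]["t"]] for n in("top","side")]
    X=cv2.triangulatePoints(P[0],P[1],np.array(a,float),np.array(b,float))[:,0];return X[:3]/X[3]
def proj(n,X):
    c=C[n];v=c["camera_matrix"]@(c["R"]@X+c["t"]);return v[:2]/v[2]
def mask(im,kind):
    h=cv2.cvtColor(im,cv2.COLOR_BGR2HSV)
    return cv2.inRange(h,*{"blue":((100,130,40),(122,255,255))}[kind])
E
python3 - <<'E'
from h import *
np.set_printoptions(precision=4,suppress=True)
T=lambda p:((p[0]+.5)/4-.5+220,(p[1]+.5)/4-.5+140)
S=lambda p:((p[0]+.5)/4-.5+225,(p[1]+.5)/4-.5+185)
t=[(335,90),(495,60),(543,250),(373,280)];s=[(62,152),(125,47),(342,80),(295,187)]
# top corners: back-left, back-right, front-right, front-left ; side: near side = robot left (+y)
R=[tri(T(a),S(b)) for a,b in zip(t,s)];print("reader",R)
P=np.array([plane("top",T(a),.072) for a in t])
print(P); ax=(P[0]+P[1]-P[2]-P[3])/2; yy=(P[0]+P[3]-P[1]-P[2])/2
print("size",np.hypot(*ax[:2]),np.hypot(*yy[:2]),"yaw",np.degrees(np.arctan2(ax[1],ax[0])),np.degrees(np.arctan2(-yy[0],yy[1])),"c",P.mean(0))
P=np.array([plane("side",S(a),.072) for a in s]);print("side c",P.mean(0)); ax=(P[0]+P[1]-P[2]-P[3])/2;yy=(P[0]+P[3]-P[1]-P[2])/2
print("yaw",np.degrees(np.arctan2(ax[1],ax[0])),np.degrees(np.arctan2(-yy[0],yy[1])))
l=[(425,370),(513,353)];m=[(398,248),(417,180)]
print("ledge",[tri(T(a),S(b)) for a,b in zip(l,m)],[plane("top",T(a),.019) for a in l])
im=cv2.imread("pics/top0.png")
c=[(50,443),(92,415),(183,540),(140,570)];P=np.array([plane("top",T(a),.012) for a in c]);ax=(P[0]+P[1]-P[2]-P[3])/2;yy=(P[0]+P[3]-P[1]-P[2])/2
print("cart",P.mean(0),np.hypot(*ax[:2]),np.hypot(*yy[:2]),np.degrees(np.arctan2(ax[1],ax[0])),np.degrees(np.arctan2(-yy[0],yy[1])))
q=[]
for n in("top","side"):
    im=cv2.imread(f"pics/{n}0.png");k=mask(im,"blue");k[:]=np.where(k>0,255,0)
    N,L,st,ce=cv2.connectedComponentsWithStats(k)
    g={"top":(257,273),"side":(340,305)}[n]
    i=1+np.argmin(np.hypot(*(ce[1:]-g).T));print(n,st[i],ce[i]);q.append(ce[i])
print("fin",tri(*q))
# side nose near-top corner and rear corner
print([plane("side",S(a),.012) for a in((272,513),(283,567),(492,528))])
E
```

```text
reader [array([0.7386, 0.0325, 0.0671]), array([ 0.7418, -0.0921,  0.0676]), array([ 0.5888, -0.1015,  0.0593]), array([0.584 , 0.0288, 0.0652])]
[[ 0.7353  0.0326  0.072 ]
 [ 0.7396 -0.0916  0.072 ]
 [ 0.5839 -0.0998  0.072 ]
 [ 0.5816  0.0291  0.072 ]]
size 0.1547797244079306 0.12662566762823566 yaw 2.154317310464821 1.5173910080508588 c [ 0.6601 -0.0324  0.072 ]
side c [ 0.6609 -0.0237  0.072 ]
yaw -0.19332799817473223 1.2416389304178685
ledge [array([ 0.5252, -0.0022,  0.003 ]), array([ 0.5277, -0.0705,  0.0076])] [array([ 0.5211, -0.001 ,  0.019 ]), array([ 0.5233, -0.0693,  0.019 ])]
cart [0.4677 0.2434 0.012 ] 0.11960629661686845 0.03837147766947448 26.60402011973438 25.987954009071146
top [253 269   7   8  32] [255.8125 272.4062]
side [335 298  11  16 166] [339.8916 305.4217]
fin [0.4303 0.2253 0.0309]
[array([0.5325, 0.2561, 0.012 ]), array([0.5147, 0.2938, 0.012 ]), array([0.4097, 0.2369, 0.012 ])]
```

Reader yaw is about 1.5° with its centre near (0.660,-0.029). The cartridge is at (0.468,0.243) with yaw about 26°, and the fin at (0.429,0.224). Now the approach.

```bash
python3 -m creep '{"grip":[0,0,0,0,0,0,0,0,0,0],"dp":[[0.0386,-0.0275,0],[0.0386,-0.0275,0],[0.0386,-0.0275,0],[0.0386,-0.0275,0],[0.0386,-0.0275,0],[0.0386,-0.0275,0],[0.0386,-0.0275,0],[0.0386,-0.0275,0],[0.0386,-0.0275,0],[0.0386,-0.0275,0]],"turn":[0,0,0,0,0,0,0,0,0,0]}'
python3 -m creep '{"grip":[60,60,60,60,60,60,60,60,60],"dp":[[0.0112,-0.0455,0],[0.0112,-0.0455,0],[0.0112,-0.0455,0],[0.0112,-0.0455,0],[0.0112,-0.0455,0],[0.0112,-0.0455,0],[0.0112,-0.0455,0],[0.0112,-0.0455,0],[0,0,0]],"turn":[-1,-1,-1,-1,-1,-1,-1,-2,0]}'
```

```text
t: 1.1
eef_pos: [0.4506, -0.1473, 0.4046]
tool_rot: [0.989, 0.149, -0.0, -0.0]
force: [0.4, -1.8, -0.5]
finger_gap: 0.0852
grasp_force: 0.0
t: 2.0
eef_pos: [0.4042, 0.2266, 0.4043]
tool_rot: [0.973, 0.229, -0.0, -0.0]
force: [-0.6, 0.1, -1.0]
finger_gap: 0.0649
grasp_force: 0.0
```

```bash
python3 -m creep '{"grip":[60,60,60,60,60],"dp":[[0.0068,0.0043,0.045],[0.0068,0.0043,0.045],[0.0068,0.0043,0.045],[0,0,0],[0,0,0]],"turn":[0,0,0,0,0]}'; python3 - <<'E'
from h import *
np.set_printoptions(precision=4,suppress=True)
s=manip.observe();print(s["eef_pos"],s["force"],s["finger_gap"])
v=[]
for n,(x,y) in dict(top=(200,200),side=(280,220)).items():
    im=manip.read_camera(n)[:,:,::-1].copy();cv2.imwrite(f"pics/{n}1.png",im)
    g=s["eef_pos"]-[0,0,.155]; 
    g[2]=.04; print(n,proj(n,g))
    v.append(cv2.resize(im[y:y+120,x:x+120],(400,400),interpolation=cv2.INTER_CUBIC))
cv2.imwrite("pics/v1.png",np.hstack(v))
E
```

```text
t: 2.5
eef_pos: [0.4298, 0.2199, 0.2705]
tool_rot: [0.974, 0.226, -0.0, 0.0]
force: [0.3, -0.0, 1.3]
finger_gap: 0.0656
grasp_force: 0.0
[0.4298 0.2199 0.2705] [ 0.3319 -0.0342  1.3303] 0.06557713986742938
top [257.3859 271.5961]
side [340.773 300.908]
```

View pics/v1.png

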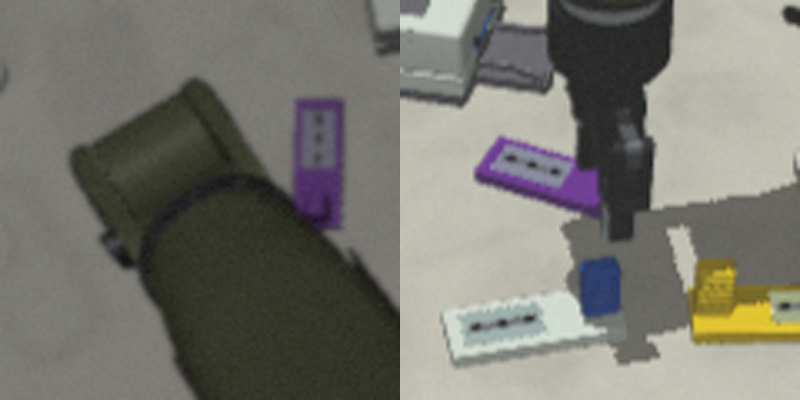

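The side view shows the fingers directly above the blue fin (crop about (620,235) over (600,285)), and the projected grip point agrees with it to about 1 px. Shift slightly left, descend and pinch.

```bash
python3 -m creep '{"grip":[60,60,60,60,120,180,255,255,255,255,255],"dp":[[0.001,-0.003,0.03],[0,0,0.03],[0,0,0.015],[0,0,0],[0,0,0],[0,0,0],[0,0,0],[0,0,0],[0,0,0],[0,0,0],[0,0,0]],"turn":[0,0,0,0,0,0,0,0,0,0,0]}'; python3 -c "
from h import *
s=manip.observe();print(s['eef_pos'],s['force'],s['wrist_torque'])
im=manip.read_camera('side')[:,:,::-1];cv2.imwrite('pics/s2.png',cv2.resize(im[220:340,280:400],(480,480),interpolation=cv2.INTER_CUBIC))"
```

```text
t: 3.7
eef_pos: [0.4294, 0.2235, 0.196]
tool_rot: [0.974, 0.226, 0.001, -0.0]
force: [-2.4, -0.2, 10.5]
finger_gap: 0.0152
grasp_force: 59.2
[0.42943816 0.22349244 0.19595265] [-2.43285526 -0.24577506 10.54876534] [-0.09228751  0.39310336  0.02525548]
```

View pics/s2.png

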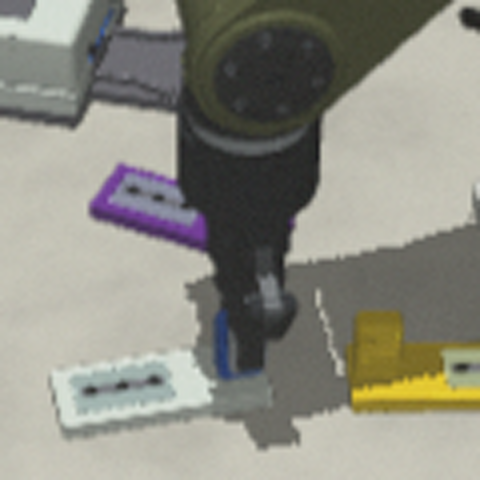

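Grip is good (gap 15 mm, force 59 N). Lift, and refine the reader's axis from the first top picture.

```bash
python3 -m creep '{"grip":[255,255,255,255,255,255,255,255],"dp":[[0,0,-0.01],[0,0,-0.03],[0,0,-0.04],[0,0,-0.04],[0,0,0],[0,0,0],[0,0,0],[0,0,0]],"turn":[0,0,0,0,8.3,8.3,8,0]}'; python3 - <<'E'
from h import *
np.set_printoptions(precision=4,suppress=True)
im=cv2.imread("pics/top0.png");g=cv2.cvtColor(im,cv2.COLOR_BGR2GRAY).astype(float)
g=cv2.GaussianBlur(g,(0,0),.7)
T=lambda p:np.array(((p[0]+.5)/4-.5+220,(p[1]+.5)/4-.5+140))
def edge(a,b,z,sgn):
    a,b=T(a),T(b);d=(b-a)/np.linalg.norm(b-a);n=np.array([-d[1],d[0]]);pts=[]
    for f in np.linspace(.12,.88,25):
        o=a+f*(b-a);k=np.arange(-3,3.01,.1);p=o+k[:,None]*n
        v=cv2.remap(g.astype(np.float32),p[None,:,0].astype(np.float32),p[None,:,1].astype(np.float32),cv2.INTER_CUBIC)[0]
        w=np.gradient(v)*sgn;j=np.argmax(w);pts.append(plane("top",p[j],z)[:2])
    vx,vy,x,y=cv2.fitLine(np.array(pts,np.float32),cv2.DIST_HUBER,0,.001,.001).ravel()
    return np.array([x,y]),np.degrees(np.arctan(vy/vx)) if abs(vx)>abs(vy) else np.degrees(np.arctan(-vx/vy))
# edge normal n=(-dy,dx); brighter towards +n => sgn +
for nm,a,b,z,s in[("L",(373,280),(335,90),.072,1),("R",(495,60),(543,250),.072,1),("B",(335,90),(495,60),.072,1),
                  ("ledL",(425,370),(415,300),.019,-1),("ledR",(500,285),(513,353),.019,-1),("ledEnd",(513,353),(425,370),.019,-1)]:
    print(nm,*edge(a,b,z,s))
E
```

```text
t: 4.55
eef_pos: [0.429, 0.2232, 0.3153]
tool_rot: [1.0, 0.012, 0.0, -0.0]
force: [-0.5, 0.2, -2.0]
finger_gap: 0.0151
grasp_force: 58.4
L [0.6578 0.0299] 1.5292864
R [ 0.6506 -0.0947] 1.2623188
B [ 0.742  -0.0325] -1.2688895
ledL [0.552  0.0015] 2.2455287
ledR [ 0.5482 -0.0699] 0.51612484
ledEnd [ 0.5185 -0.0364] 1.7827244
```

```bash
python3 -m creep '{"grip":[255,255,255,255,255,255,255,255,255,255,255],"dp":[[-0.0008,0.0373,0],[-0.0008,0.0373,0],[-0.0008,0.0373,0],[-0.0008,0.0373,0],[-0.0008,0.0373,0],[-0.0008,0.0373,0],[-0.0008,0.0373,0],[0,0,0.03],[0,0,0.03],[0,0,0.02],[0,0,0]],"turn":[0,0,0,0,0,0,0,0,0,0,0]}'; python3 - <<'E'
from h import *
s=manip.observe();print(s["eef_pos"],s["tool_rot"],s["force"])
v=[]
for n,(x,y) in dict(top=(280,160),side=(270,185)).items():
    im=manip.read_camera(n)[:,:,::-1].copy();cv2.imwrite(f"pics/{n}3.png",im)
    v.append(cv2.resize(im[y:y+100,x:x+100],(400,400),interpolation=cv2.INTER_CUBIC))
cv2.imwrite("pics/v3.png",np.hstack(v))
E
```

```text
t: 5.65
eef_pos: [0.4298, -0.0379, 0.233]
tool_rot: [1.0, 0.015, -0.002, -0.0]
force: [-0.2, 0.6, -1.3]
finger_gap: 0.0151
grasp_force: 58.7
[ 0.42984505 -0.03787701  0.23300106] [ 9.99883682e-01  1.51041621e-02 -2.08138811e-03 -3.93193491e-04] [-0.17921999  0.55134893 -1.26138888]
```

View pics/v3.png

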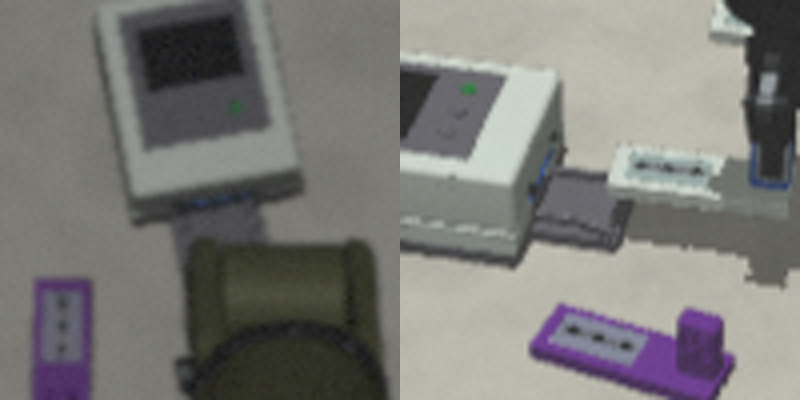

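The side view shows the cartridge level in the grip with its nose (crop about (612,165)) just over the ledge's outer end. The top view is blocked by the wrist. I'll check the lateral line with the side camera alone, relative to the ledge.

```bash
python3 - <<'E'
from h import *
np.set_printoptions(precision=4,suppress=True)
S=lambda p:((p[0]+.5)/4-.5+225,(p[1]+.5)/4-.5+185)
V=lambda p:((p[0]-400+.5)/4-.5+270,(p[1]+.5)/4-.5+185)
print("ledge rails",plane("side",S((398,243)),.019),plane("side",S((417,174)),.019))
print("nose near/far",plane("side",V((611,186)),.049),plane("side",V((628,146)),.049))
s=manip.observe();f=s["eef_pos"];print("expected nose near",f+[.105,.022+.0025,0],"far",f+[.105,-.022+.0025,0])
for X in [(.535,-.0135,.049),(.535,-.0575,.049),(.520,-.003,.019),(.52,-.071,.019)]:
    p=proj("side",np.array(X)); print(X,p, (p-[270,185])*4+[400,0] )
E
```

```text
ledge rails [0.5215 0.0119 0.019 ] [ 0.5274 -0.0629  0.019 ]
nose near/far [ 0.5311 -0.0078  0.049 ] [ 0.5311 -0.0527  0.049 ]
expected nose near [ 0.5357 -0.0134  0.2354] far [ 0.5357 -0.0574  0.2354]
(0.535, -0.0135, 0.049) [321.4843 229.602 ] [605.9373 178.408 ]
(0.535, -0.0575, 0.049) [325.6512 219.8836] [622.6046 139.5344]
(0.52, -0.003, 0.019) [326.1039 241.9773] [624.4154 227.909 ]
(0.52, -0.071, 0.019) [332.2671 226.7869] [649.0685 167.1476]
```

```bash
python3 -m creep '{"grip":[255,255,255,255],"dp":[[-0.006,-0.003,0],[0,0,0.012],[0,0,0.01],[0,0,0]],"turn":[0,0,0,0]}'; python3 - <<'E'
from h import *
s=manip.observe();print(s["eef_pos"],s["tool_rot"],s["force"])
im=manip.read_camera("side")[:,:,::-1].copy();cv2.imwrite(f"pics/side4.png",im)
cv2.imwrite("pics/v4.png",cv2.resize(im[215:260,300:360],(800,600),interpolation=cv2.INTER_CUBIC))
E
```

```text
t: 6.15
eef_pos: [0.424, -0.0349, 0.2114]
tool_rot: [1.0, 0.013, -0.001, -0.0]
force: [0.2, 0.3, -1.7]
finger_gap: 0.0154
grasp_force: 58.8
[ 0.4240036  -0.0349324   0.21139008] [ 9.99908713e-01  1.34687809e-02 -1.05950623e-03 -1.85908044e-04] [ 0.22731877  0.3153634  -1.71062775]
```

View pics/v4.png

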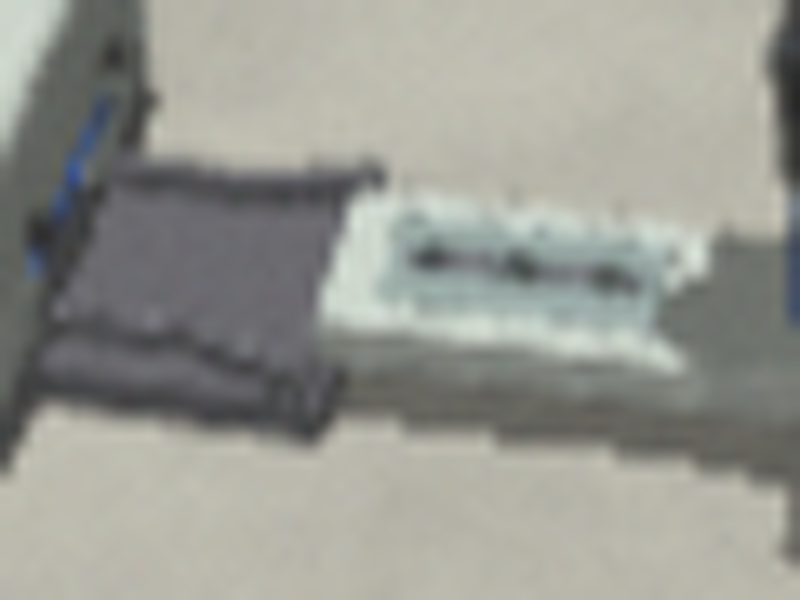

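The nose (left edge (355,190) to (318,330)) sits just inside the flare, between the far rail end (378,175) and the near rail end (315,400). I'll compare their centres in the same view.

```bash
python3 - <<'E'
from h import *
np.set_printoptions(precision=4,suppress=True)
k=800/60
V=lambda p:((p[0]+.5)/k-.5+300,(p[1]+.5)/k-.5+215)
for nm,p,z in [("nose far",(355,190),.0255),("nose near",(318,330),.0255),("far rail out",(378,168),.019),("far rail mouth",(130,158),.019),
  ("near rail end outer",(338,380),.019),("near rail outer-top mouth",(45,352),.019),("near inner mouth",(60,318),.019),("near inner end",(270,370),.019),("near bottom end",(310,440),.0),("near bottom mouth",(40,395),.0)]:
    print(nm,plane("side",V(p),z))
E
```

```text
nose far [ 0.5317 -0.05    0.0255]
nose near [ 0.5276 -0.0043  0.0255]
far rail out [ 0.5311 -0.0666  0.019 ]
far rail mouth [ 0.5807 -0.0576  0.019 ]
near rail end outer [0.522  0.0021 0.019 ]
near rail outer-top mouth [0.5799 0.0076 0.019 ]
near inner mouth [ 0.58   -0.0035  0.019 ]
near inner end [0.5356 0.0023 0.019 ]
near bottom end [ 0.5286 -0.0012  0.    ]
near bottom mouth [ 0.5842 -0.0018  0.    ]
```

Same-view comparison: the slot's line lies about 2 mm to the right of the cartridge's, which agrees with the top view (y about -0.034 at the mouth). Shift, lower 2 mm and slide towards the mouth.

```bash
python3 -m creep '{"grip":[255,255,255,255,255,255,255],"dp":[[0,0.002,0.002],[0.006,0,0],[0.006,0,0],[0.006,0,0],[0.006,0,0],[0.006,0,0],[0,0,0]],"turn":[0,0,0,0,0,0,0]}'; python3 -c "
from h import *
s=manip.observe();print(s['eef_pos'],s['force'],s['wrist_torque'])"
```

```text
t: 6.9
eef_pos: [0.4551, -0.0363, 0.2107]
tool_rot: [1.0, 0.013, 0.0, 0.0]
force: [1.9, -4.1, -2.2]
finger_gap: 0.0149
grasp_force: 58.6
[ 0.45514588 -0.03634368  0.21072303] [ 1.93640199 -4.11123119 -2.24607322] [-0.58581305 -0.31088808 -0.36327227]
```

Light contact with the left rail (Fy = -4 N), so ease right and go on.

```bash
python3 -m creep '{"grip":[255,255,255,255,255,255],"dp":[[0,0.001,0],[0.005,0,0],[0.005,0,0],[0.005,0,0],[0.005,0,0],[0,0,0]],"turn":[0,0,0,0,0,0]}'; python3 -c "
from h import *
s=manip.observe();print(s['eef_pos'],s['force'],s['wrist_torque'])"
```

```text
t: 7.5
eef_pos: [0.475, -0.0367, 0.2107]
tool_rot: [1.0, 0.013, 0.0, 0.0]
force: [-0.4, -0.8, -1.1]
finger_gap: 0.0149
grasp_force: 58.7
[ 0.47499633 -0.03665394  0.21067034] [-0.44243396 -0.79999396 -1.10843632] [0.02531902 0.0342931  0.01037206]
```

```bash
python3 -m creep '{"grip":[255,255,255,255,255],"dp":[[0.003,0,0.001],[0.004,0,0],[0.004,0,0],[0.004,0,0],[0,0,0]],"turn":[0,0,0,0,0]}'
```

```text
t: 8.0
eef_pos: [0.4899, -0.0363, 0.2097]
tool_rot: [1.0, 0.013, 0.0, 0.0]
force: [-0.1, 1.5, -1.6]
finger_gap: 0.0154
grasp_force: 58.7
```

Inside the slot and running free. On to about 38 mm depth.

```bash
python3 -m creep '{"grip":[255,255,255,255,255,255,255],"dp":[[0.004,0,0],[0.004,0,0],[0.004,0,0],[0.004,0,0],[0.004,0,0],[0.003,0,0],[0,0,0]],"turn":[0,0,0,0,0,0,0]}'
```

```text
t: 8.7
eef_pos: [0.5127, -0.0357, 0.2097]
tool_rot: [1.0, 0.013, 0.0, 0.0]
force: [0.0, 0.5, -1.5]
finger_gap: 0.0154
grasp_force: 58.7
```

```bash
for i in 1; do python3 -m creep '{"grip":[255,255,255,255],"dp":[[0.0015,0,0],[0.0015,0,0],[0.001,0,0],[0,0,0]],"turn":[0,0,0,0]}'; done
```

```text
t: 9.1
eef_pos: [0.5165, -0.0356, 0.2097]
tool_rot: [1.0, 0.013, 0.0, 0.0]
force: [0.1, -0.3, -1.5]
finger_gap: 0.0153
grasp_force: 58.7
```

```bash
python3 -m creep '{"grip":[255,255,255,255],"dp":[[0.001,0,0],[0.001,0,0],[0.001,0,0],[0,0,0]],"turn":[0,0,0,0]}'
```

```text
t: 9.5
eef_pos: [0.5195, -0.0355, 0.2097]
tool_rot: [1.0, 0.013, 0.0, 0.0]
force: [0.6, -1.1, -1.7]
finger_gap: 0.015
grasp_force: 58.7
```

```bash
python3 -m creep '{"grip":[255,255,255,255],"dp":[[0.001,0,0],[0.001,0,0],[0.001,0,0],[0,0,0]],"turn":[0,0,0,0]}'
```

```text
t: 9.9
eef_pos: [0.5225, -0.0354, 0.2097]
tool_rot: [1.0, 0.013, 0.0, -0.0]
force: [0.3, 0.3, -1.1]
finger_gap: 0.0152
grasp_force: 58.7
```

```bash
python3 -m creep '{"grip":[255,255,255],"dp":[[0.001,0,0],[0.001,0,0],[0,0,0]],"turn":[0,0,0]}'
```

```text
t: 10.2
eef_pos: [0.5245, -0.0354, 0.2097]
tool_rot: [1.0, 0.013, 0.0, 0.0]
force: [0.3, 0.3, -1.7]
finger_gap: 0.0151
grasp_force: 58.7
```

```bash
python3 -m creep '{"grip":[255,255,255],"dp":[[0.001,0,0],[0.001,0,0],[0,0,0]],"turn":[0,0,0]}'
```

```text
t: 10.5
eef_pos: [0.5265, -0.0353, 0.2097]
tool_rot: [1.0, 0.013, 0.0, 0.0]
force: [0.6, -0.2, -1.8]
finger_gap: 0.0149
grasp_force: 58.7
```

```bash
python3 -m creep '{"grip":[255,255,255],"dp":[[0.001,0,0],[0.001,0,0],[0,0,0]],"turn":[0,0,0]}'
```

```text
t: 10.8
eef_pos: [0.5283, -0.0353, 0.2095]
tool_rot: [1.0, 0.013, -0.0, -0.0]
force: [-3.2, 0.3, -0.8]
finger_gap: 0.0154
grasp_force: 58.8
```

First resistance (Fx = -3.2 N, TCP lagging 0.2 mm). A half-millimetre more to confirm it.

```bash
python3 -m creep '{"grip":[255,255],"dp":[[0.0005,0,0],[0,0,0]],"turn":[0,0]}'
```

```text
t: 11.0
eef_pos: [0.5286, -0.0352, 0.2094]
tool_rot: [1.0, 0.013, -0.001, -0.0]
force: [-5.7, -0.6, 0.7]
finger_gap: 0.0152
grasp_force: 59.1
```

```bash
python3 -m creep '{"grip":[255,255,255,255,255,255,255,255,255,255,255,255],"dp":[[0.0004,0,0],[0,0,0],[0,0,0],[0,0,0],[0,0,0],[0,0,0],[0,0,0],[0,0,0],[0,0,0],[0,0,0],[0,0,0],[0,0,0]],"turn":[0,0,0,0,0,0,0,0,0,0,0,0]}'
```

```text
t: 12.2
eef_pos: [0.5287, -0.0352, 0.2093]
tool_rot: [1.0, 0.013, -0.001, -0.0]
force: [-7.9, -0.3, 0.7]
finger_gap: 0.0151
grasp_force: 59.1
```

The stop is confirmed and has been held for more than a second at about 8 N. Set the cartridge down onto the slot floor, then release.

```bash
python3 -m creep '{"grip":[255,255],"dp":[[0,0,0.0007],[0,0,0]],"turn":[0,0]}'
```

```text
t: 12.4
eef_pos: [0.5287, -0.0352, 0.2086]
tool_rot: [1.0, 0.013, -0.001, -0.0]
force: [-8.6, 0.7, 1.7]
finger_gap: 0.0147
grasp_force: 59.2
```

```bash
python3 -m creep '{"grip":[255,200,160,120,80,60,60,60,60],"dp":[[0,0,0.0005],[0,0,0],[0,0,0],[0,0,0],[0,0,0],[0,0,0],[0,0,0],[0,0,0],[0,0,0]],"turn":[0,0,0,0,0,0,0,0,0]}'; python3 -m creep '{"grip":[60,60,60,60,60,60],"dp":[[0,0,-0.01],[0,0,-0.03],[0,0,-0.04],[0,0,-0.04],[-0.04,0,-0.03],[0,0,0]],"turn":[0,0,0,0,0,0]}'
python3 - <<'E'
from h import *
im=manip.read_camera("side")[:,:,::-1].copy();cv2.imwrite("pics/side5.png",im)
cv2.imwrite("pics/v5.png",cv2.resize(im[185:275,270:390],(800,600),interpolation=cv2.INTER_CUBIC))
E
```

```text
t: 13.3
eef_pos: [0.5293, -0.0352, 0.2085]
tool_rot: [1.0, 0.013, 0.0, -0.0]
force: [-1.1, 0.6, -0.1]
finger_gap: 0.0652
grasp_force: 0.0
t: 13.9
eef_pos: [0.4872, -0.0362, 0.3636]
tool_rot: [1.0, 0.013, 0.003, 0.001]
force: [0.1, 0.1, -0.7]
finger_gap: 0.0648
grasp_force: 0.0
```

View pics/v5.png

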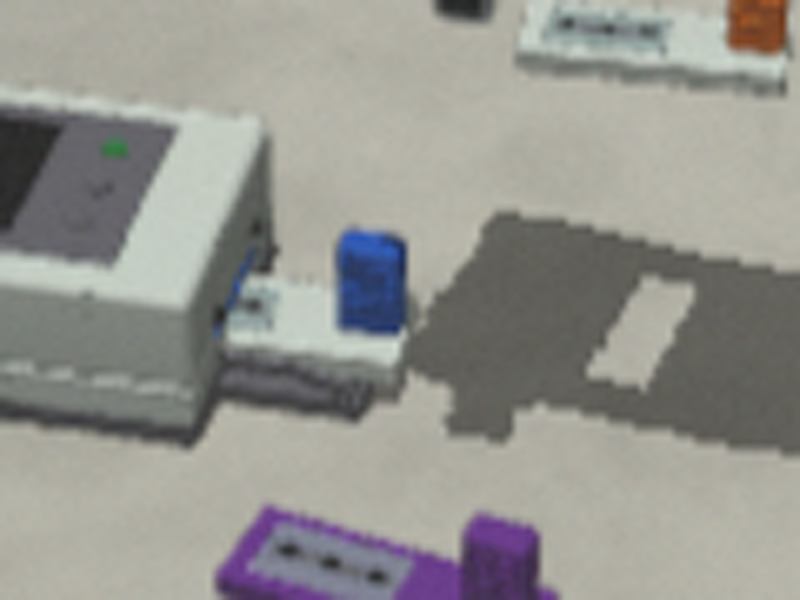

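The side view shows the blue cartridge flat in the slot with its fin upright at (372,282), outside the face. The gripper is clear and the orange and purple cartridges look undisturbed.

```bash
python3 -c "
from plant import manip
print(manip.sign_off())"
```

```text
the job is handed in; nothing more can be done
None
```

The blue cartridge is in the reader, nose first and against the end stop; I held it there at about 8 N for just over a second, released it, and handed the job in at about 14 s with the gripper clear.

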